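# Cap the glaze sample cell and hold it in the light path of the colour reader

### The arm

A 6-joint arm with a two-finger parallel gripper is mounted at the origin on a cart in front of the work surface, level with it; the furniture and walls round the work are solid. World frame = base frame: x ahead of the robot, y to its left, z up, the work surface at z = 0. Lengths are in mm, angles in rad, forces in N, time in s.
With the tool pointing down it reaches from about 375 to 900 mm from the base axis. Payload 3.1 kg.
Tool frame: the origin (TCP) lies at the very end of the fingers, on their centre line; the grasp point (between the pads) lies 19 mm behind it; z points along the fingers, y is the line along which they close (so a half turn about z gives the same grasp; the last joint's range is limited). The gripper opens to 85 mm and grips with 20 to 120 N. Pads are 22 mm wide; open, the fingers measure 114 mm over their backs; the gripper's body (76 mm by 85 mm) begins 54 mm behind the grasp point. The pads swing forward as they close: fully open they stand 13 mm farther back than shut.
Start: joints at [1.065, 0.527, 1.433, -0, 1.181, -0.178], TCP at [201.184, 591.711, 231.31] pointing down, gripper open.
Joint ranges: [-3.08, 3.08], [-0.75, 2.2], [0.22, 2.44], [-1.43, 4.57], [0, 2.65], [-2.85, 2.85]. Speed limits (rad/s): [2.79, 2.79, 3.14, 3.14, 3.14, 3.14].

### API

Orientations are given as a unit quaternion [x, y, z, w].
In Python, from rig import r gives the robot as it stands.
- The arm moves only by the tool drive_tool, never from a script. Its argument "rows" is text: rows parted by semicolons, each of 5 numbers parted by spaces: the shift along the tool's x, y, z in mm, then the turn about the tool's z in degrees, then the opening, from 0 (shut) to 1 (fully open). In form: x y z spin gripper; .... A call has 1 to 10 rows; each row shifts and turns the commanded pose from where the row before left it, along the tool's axes as they then stand; what a row does not reach is not made up. A row lasts 1/12 s, in which the tool goes at most 41.7 mm and 7.16 degrees, less where a joint would pass 70% of its speed; a pose out of reach is approached as far as the arm can. A call is refused whole if a number of a shift passes 41.7 or a number of a turn 7.16, either way. A call with a gripper value outside its range is refused whole. The fingers move at their own pace and stop on an object; "force" is the grip in N (left out, the last holds). Time passes only in rows, so rows that do not move let the fingers close. It gives the time, the measured TCP pose, the force, the opening and the grip force at its end, in the units of the state.
- r.read_state(): the state, without advancing time (a new reading comes with each control period).
- r.read_camera(name): name is "scene" or "top" or "wrist"; returns the picture (480x640x3 uint8, red, green, blue); there is no depth.
- r.camera_model(name): a dict with "K" (3x3 intrinsics, pixels), "k1" (the pictures are not rectified: a ray, as slopes to the right and down, at radius r is drawn at 1 + k1 r^2 times it, then the intrinsics apply), "R" (3x3) and "t" (3): a world point X has camera coordinates R X + t. Camera axes: x right, y down, z forward; pixel columns grow to the right and rows downward; lengths in mm; the calibration is good to about 2 mm. A picture is of the moment at which its call begins: read the wrist's pose just before it. camera_model takes no time and is no camera call; for the wrist camera it gives the pose at the moment of the call.
- r.sign_off(): hands the job in; it is judged then, once.
Trained networks look in the newest picture that a camera, given by its name, has taken for a name from the list of things; names that differ only in an ending like _2 or _b are one class to them, and where a whole thing is asked for, a point or a joint stands for the part that bears it (a point fixed in the world has none). Each returns a list of dicts, best first, with "score" (0 to 1); they miss things now and then, are a little off and sometimes report something else, mostly with a low value. They report only what shows in the picture. A call takes as long as a camera call.
- r.look_for(camera, thing): "rect" ([left, top, right, bottom] in pixels, round what is visible of it).
- r.place_of(camera, thing): "position" ([column, row] in pixels: a listed point, or the origin of a listed thing).
The state is a dict: "time": time; "q": joint angles; "qvel": joint speeds; "joint_efforts": joint torques, N m; "eef_pos": TCP position; "orientation": TCP orientation; "force": force on the tool from outside, world axes, zero at the start; "moment": the same for the moment, N m; "grip_width": finger opening in mm; "finger_force": force on a finger pad.
Only numpy, scipy, OpenCV 4.12 (cv2) and the standard library are available. Lean on these libraries where they do the work, as an engineer would, in place of code of your own. Each camera call takes 0.05 s, during which the arm holds its last target. There are 200 camera calls.

### The job

Put the loose cap fully down into the mouth of the open sample cell while the cell stands in the wooden rack, and let go of the cap. Then grip the cell by its two ribbed frosted faces only, never touching the clear windows, lift it out of the rack with its cap on, and hold it upright in the colour reader's light path: about midway between the two lens barrels, windows square to them, with the ring marks on the windows centred on the lenses. Finish while still holding it there steadily, touching neither rack nor reader, and leave the clay block, beaker and tile where they are.

Things in the scene. Friction and masses are not known exactly. Their poses are not given: they have to be found in the camera images.
- cell: Open glass sample cell, upright, 36 (x) x 48 (y) x 95 mm, about 0.2 kg, a thin green slip fixed inside. Origin at the centre of its underside, z up. Ribbed frosted faces at +x and -x, 36 mm apart: grip across x. Clear windows at +y and -y. Mouth at the top 29 (x) x 39 (y) mm. Stands in either pocket of the rack, turned as the rack is; may be used either way round (half turn).
- frost_a: The frosted wall of the cell on its +x side, 3.5 x 48 x 95 mm; origin at the middle of the wall's lower edge.
- frost_b: The frosted wall of the cell on its -x side, the same; origin at the middle of the wall's lower edge.
- window_a: The clear window wall of the cell on its +y side: do not touch it. Origin at the middle of its width, level with the cell's underside.
- window_b: The clear window wall of the cell on its -y side: do not touch it. Origin as for the other window.
- cell_mark (a point): The point inside the cell midway between the ring marks of its two windows (dark rings 20 mm across, centred 32 mm above the cell's underside).
- cap: Loose grey cap, 0.04 kg, standing on its plug. Origin: centre of the plug's underside, z up. Plug tapers from 25 x 37 mm at 14 mm height to 16 x 28 mm at the bottom; plate 32 (x) x 47 (y) mm from 14 to 18 mm; bar grip 10 (x) x 30 (y) mm from 18 to 32 mm: pinch it across x. Its x goes along the cell's x (either way round); seated, the plate lies on the rim, origin 81 mm above the cell's underside.
- cell_rack: Fixed wooden rack, 150 (x) x 78 (y) x 22 mm high, two pockets 40 mm either side of its middle along x, 16 mm deep (floor 6 mm above the table), 1.5 mm play round the cell. Origin at the centre of its underside, z up. One pocket holds the cell, the other the clay block; which is which varies.
- ref_block: Solid fired clay block, 36 x 48 x 40 mm, in the other pocket of the rack: leave it. Origin at the centre of its underside.
- reader: Fixed colour reader: base plate 90 (x) x 310 (y) x 15 mm; lamp housing 66 mm wide (x) at the +y end, sensor head 54 mm wide at the -y end, both 135 mm high. From each a lens barrel 32 mm across points to the other, ends 130 mm apart; the light runs along the reader's y, 105 mm above the table. Origin at the centre of its underside, z up.
- beam_mid (a point): The point of the light path midway between the two lens barrels, 105 mm above the table; axes as the reader's (y along the light).
- beaker: Loose green beaker, 72 mm across and 78 mm high: leave it. Origin at the centre of its underside.
- tile: Loose small glaze test tile lying flat, 30 x 52 x 7 mm: leave it. Origin at the centre of its underside.

How it is judged (in metres and radians):
On the way, in this order (a step that is already met when the one before it is completed fails the run):
1. the cap is fully down in the cell's mouth and let go, the cell still standing in the rack (z of cap in the frame of cell between 0.0775 and 0.0835 m and x of cap in the frame of cell between -0.004 and 0.004 m and y of cap in the frame of cell between -0.004 and 0.004 m and angle between the z axis of cap and the z axis of cell, either way round below 0.06 rad and contact force between the fingers and cap below 0.1 N and z of cell in the frame of cell_rack below 0.012 m and angle between cell's own z axis and vertical below 0.1 rad), for 0.2 s.
2. the cell, with its cap on, is lifted clear of the rack by its frosted faces (z of cap in the frame of cell between 0.0775 and 0.0835 m and x of cap in the frame of cell between -0.004 and 0.004 m and y of cap in the frame of cell between -0.004 and 0.004 m and angle between the z axis of cap and the z axis of cell, either way round below 0.06 rad and contact force between the fingers and frost_a above 1 N and contact force between the fingers and frost_b above 1 N and z of cell in the frame of cell_rack above 0.027 m), for 0.1 s.
At the end, for the whole second after the job is handed in: Cell held still by both frosted faces, off rack and reader, cap seated (4 mm sideways, 3 mm height) and free; ring-mark point within 6 mm sideways and 7 mm in height of the light axis, within 25 mm of the mid gap; upright within 0.1 rad, square to the light within 0.12 rad (z of cap in the frame of cell between 0.0775 and 0.0835 m and x of cap in the frame of cell between -0.004 and 0.004 m and y of cap in the frame of cell between -0.004 and 0.004 m and angle between the z axis of cap and the z axis of cell, either way round below 0.06 rad and contact force between the fingers and frost_a above 1 N and contact force between the fingers and frost_b above 1 N and contact force between cell and cell_rack below 0.1 N and contact force between cell and reader below 0.1 N and contact force between the fingers and cap below 1 N and x of cell_mark in the frame of beam_mid between -0.006 and 0.006 m and z of cell_mark in the frame of beam_mid between -0.007 and 0.007 m and y of cell_mark in the frame of beam_mid between -0.025 and 0.025 m and angle between cell's own z axis and vertical below 0.1 rad and angle between the y axis of cell and the y axis of reader, either way round below 0.12 rad and linear speed of cell below 0.02 m/s); the arm keeps its last pose, push and grip.
It fails at once if the fingers touch a clear window of the cell (contact force between the fingers and window_a above 0.5 N or contact force between the fingers and window_b above 0.5 N).
It fails at once if the clay block, beaker or tile is moved by more than 25 mm (distance of any of ref_block, beaker, tile from where it was at the start of the episode above 0.025 m).
It also fails if it takes over 54 s, if anything falls off the work surface, if the arm or the gripper's body presses on something with over 40 N, if the wrist force passes 120 N, or if a joint passes its speed limit or range.

## Working session

There is one attempt and no reset: what is moved stays moved. The work goes in short steps, Python scripts to look and compute and a tool call to move; the robot and the scene stay as the last step left them, time stands still between calls to the robot, and variables do not carry over. Pictures are saved under pics/ and viewed, at most 10 in all, crops included, and the job is handed in when it is done.

Besides the shell and the picture viewer there is one more tool, called after "Call:" by a JSON object that holds its "op" and its "data", one argument or row to a line. drive_tool: Moves the arm, as the interface text tells. Its arguments: {"type":"object","properties":{"rows":{"type":"string"},"force":{"type":"number"}},"required":["rows"]}

```bash
mkdir -p pics; ls
cat > h.py <<'E'
import numpy as np, cv2
from rig import r
from scipy.spatial.transform import Rotation as Ro
np.set_printoptions(precision=2,suppress=True)
def ray(m,px):
    K=np.array(m["K"]);p=np.array([(px[0]-K[0,2])/K[0,0],(px[1]-K[1,2])/K[1,1]]);u=p.copy()
    for _ in range(20): u=p/(1+m["k1"]*(u@u))
    R=np.array(m["R"]);t=np.array(m["t"]);d=R.T@np.array([u[0],u[1],1.])
    return -R.T@t,d/np.linalg.norm(d)
def onz(m,px,z):
    o,d=ray(m,px);return o+d*(z-o[2])/d[2]
def tri(rs):
    A=sum(np.eye(3)-np.outer(d,d) for o,d in rs);b=sum((np.eye(3)-np.outer(d,d))@o for o,d in rs)
    X=np.linalg.solve(A,b);return X,[np.linalg.norm(np.cross(X-o,d)) for o,d in rs]
def proj(m,X):
    c=np.array(m["R"])@np.array(X)+np.array(m["t"]);u=c[:2]/c[2];u=u*(1+m["k1"]*(u@u));K=np.array(m["K"])
    return [K[0,0]*u[0]+K[0,2],K[1,1]*u[1]+K[1,2]]
def tool():
    s=r.read_state();return np.array(s["eef_pos"]),Ro.from_quat(s["orientation"]).as_matrix()
def snap(c,name):
    im=r.read_camera(c);cv2.imwrite(f"pics/{name}.png",im[:,:,::-1]);return im
E
cat > a.py <<'E'
from h import *
p,R=tool();print(p,R)
P={}
for c in ["scene","top","wrist"]:
    m=r.camera_model(c);snap(c,c+"0")
    print(c,"cam at",-np.array(m["R"]).T@np.array(m["t"]))
    for th in ["cell","cap","cell_rack","reader","beam_mid","cell_mark","ref_block","beaker","tile"]:
        L=r.place_of(c,th)[:2]
        print(c,th,[(round(l["score"],2),np.round(l["position"],1)) for l in L])
        if L: P.setdefault(th,[]).append(ray(m,L[0]["position"]))
for k,v in P.items():
    if len(v)>1: print(k,*tri(v))
E
python3 a.py
```

```text
pics
[200.84 591.09 230.32] [[-0.95  0.32 -0.  ]
 [ 0.32  0.95 -0.  ]
 [ 0.   -0.   -1.  ]]
scene cam at [463.69 866.91 656.2 ]
scene cell [(0.78, array([341. , 363.2])), (0.64, array([321.9, 198.5]))]
scene cap [(0.78, array([411.9, 259.2]))]
scene cell_rack [(0.79, array([318.6, 369. ])), (0.16, array([345.2, 377.4]))]
scene reader [(0.57, array([319.9, 249.5]))]
scene beam_mid [(0.9, array([321.7, 201.6]))]
scene cell_mark [(0.9, array([341. , 348.2])), (0.53, array([316.9, 369.1]))]
scene ref_block [(0.91, array([291. , 363.6]))]
scene beaker [(0.96, array([218.9, 326.9]))]
scene tile [(0.5, array([412.9, 221.5]))]
top cam at [521.17  17.78 961.33]
top cell [(0.72, array([211.1, 276.2]))]
top cap [(0.6, array([351.9, 314.6]))]
top cell_rack [(0.86, array([206.7, 255.1]))]
top reader [(0.7, array([359.6, 238.4]))]
top beam_mid [(0.58, array([364.9, 232.4])), (0.51, array([209.6, 277.9]))]
top cell_mark [(0.86, array([205.6, 276.8]))]
top ref_block [(0.82, array([206.7, 239. ]))]
top beaker [(0.69, array([242.5, 177.1]))]
top tile [(0.77, array([419.9, 318. ]))]
wrist cam at [126.0
[... 325 characters left out ...]
64(6.644574491672642)]
cell_rack [575.6  215.61  -1.49] [np.float64(4.493065317807468), np.float64(4.493065317807512)]
reader [ 626.53 -113.07  -10.28] [np.float64(0.2923332894261553), np.float64(0.2923332894261598)]
beam_mid [ 625.29 -108.57   99.7 ] [np.float64(1.088075048955693), np.float64(1.0880750489556255)]
cell_mark [536.46 208.07  39.22] [np.float64(3.2543591635093825), np.float64(3.2543591635094034)]
ref_block [613.57 216.71   3.08] [np.float64(0.6853106993610492), np.float64(0.6853106993608032)]
beaker [751.05 146.86  -6.45] [np.float64(2.7900346787054735), np.float64(2.7900346787055854)]
tile [ 454.97 -245.     -4.29] [np.float64(2.223201916762221), np.float64(2.223201916762337)]
```

View pics/scene0.png

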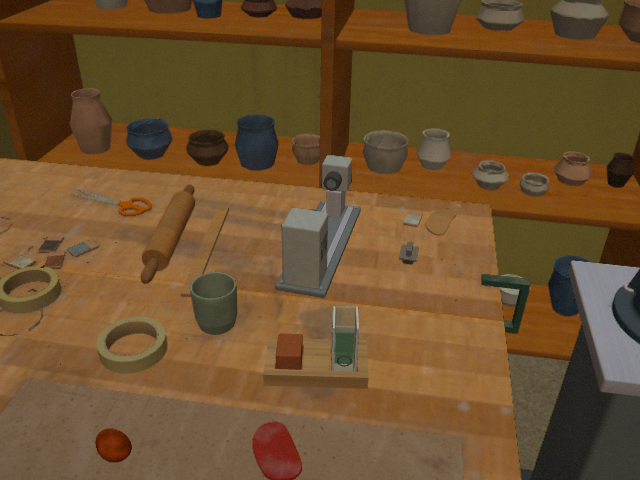

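View pics/top0.png

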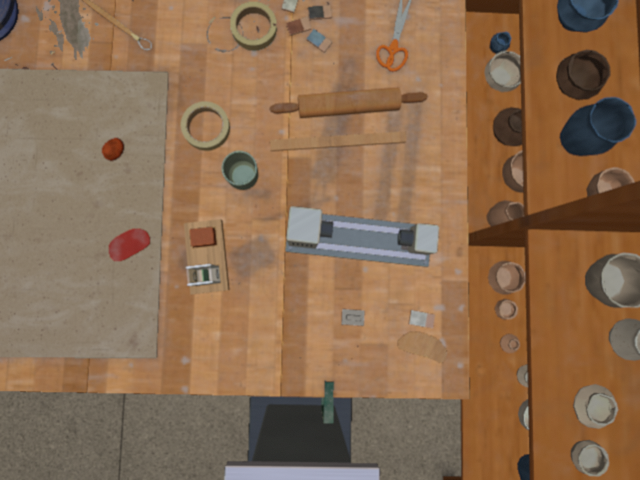

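The scene picture shows the rack at about (318,369), with the cell in its right pocket (343,340) and clay in the left one. The cap is at (408,252), the reader at (320,235) and the beaker at (215,302). The top view agrees with this (cell 203,275; cap 352,317). I'll turn the tool so its x points along world +y, then move over the cell for wrist views.

Call:
{"op": "drive_tool", "data": {
  "rows": "0 0 0 7.1 1;0 0 0 7.1 1;0 0 0 7.1 1;0 0 0 7.1 1;0 0 0 7.1 1;0 0 0 7.1 1;0 0 0 7.1 1;0 0 0 7.1 1;0 0 0 7.1 1;0 0 0 7.1 1"
}}

```text
time: 2.33
eef_pos: [201.2, 591.7, 231.3]
orientation: [0.708, 0.706, -0.0, 0.0]
force: [0.3, -0.6, -0.3]
grip_width: 85.6
finger_force: 0.0
```

Call:
{"op": "drive_tool", "data": {
  "rows": "-30 28 -5 0 1;-40 20 -5 0 1;-40 30 -5 0 1;-40 40 -5 0 1;-40 40 0 0 1;-40 40 0 0 1;-40 40 0 0 1;-40 40 0 0 1;-40 40 0 0 1;0 0 0 0 1"
}}

```text
time: 3.17
eef_pos: [456.6, 311.0, 249.2]
orientation: [0.708, 0.706, 0.001, 0.002]
force: [0.3, 1.3, -0.8]
grip_width: 85.5
finger_force: 0.0
```

```bash
cat > b.py <<'E'
from h import *
import sys
p,R=tool();print(p,np.degrees(np.arctan2(R[1,0],R[0,0])),R[:,2])
m=r.camera_model("wrist");snap("wrist",sys.argv[1])
print("cam",-np.array(m["R"]).T@np.array(m["t"]),np.array(m["R"])[2])
for th,z in [a.split(":") for a in sys.argv[2:]]:
    for l in r.place_of("wrist",th)[:2]: print(th,round(l["score"],2),np.round(l["position"],1),onz(m,l["position"],float(z)))
    for l in r.look_for("wrist",th)[:1]: print("   rect",round(l["score"],2),np.round(l["rect"]))
E
python3 b.py w1 cell:6 cell_mark:38 cell_rack:0 ref_block:6 frost_a:6 window_a:6 beaker:0
```

```text
[456.61 311.02 249.18] 89.80987120098537 [ 0.01 -0.   -1.  ]
cam [457.34 391.79 391.18] [ 0.   -0.32 -0.95]
cell 0.74 [467.6 279.8] [618.51 219.91   6.  ]
cell 0.68 [396.4 291.6] [541.2  206.58   6.  ]
   rect 0.57 [377. 272. 430. 365.]
cell_mark 0.66 [399.1 305.6] [537.96 206.27  38.  ]
   rect 0.94 [377. 275. 433. 363.]
cell_rack 0.79 [425.5 283.3] [574.22 213.48   0.  ]
   rect 0.69 [356. 242. 505. 333.]
ref_block 0.81 [464.2 282.9] [615.17 216.26   6.  ]
ref_block 0.37 [412.2 287.1] [558.19 211.82   6.  ]
   rect 0.75 [450. 261. 498. 317.]
frost_a 0.85 [411.2 286.3] [557.02 212.78   6.  ]
frost_a 0.58 [380.4 293.2] [523.75 204.8    6.  ]
   rect 0.94 [378. 278. 399. 364.]
window_a 0.68 [393.8 272.4] [537.02 229.3    6.  ]
   rect 0.7 [398. 319. 434. 364.]
beaker 0.8 [568.  335.6] [753.5  142.98   0.  ]
beaker 0.21 [410.8 286.7] [558.16 209.51  -0.  ]
   rect 0.81 [544. 314. 640. 404.]
```

Call:
{"op": "drive_tool", "data": {
  "rows": "-25 40 10 0 1;-25 40 10 0 1;-20 10 10 0 1;0 0 0 0 1"
}}

```text
time: 4.25
eef_pos: [531.9, 249.2, 219.5]
orientation: [0.707, 0.707, -0.001, 0.0]
force: [0.3, -0.5, 0.3]
grip_width: 85.6
finger_force: 0.0
```

```bash
python3 b.py w2 cell:6 cell_mark:38 cell_rack:0 ref_block:6 frost_a:6 window_a:6
```

```text
[531.95 249.25 219.5 ] 89.9835310029478 [-0. -0. -1.]
cam [533.4  330.12 361.44] [-0.   -0.32 -0.95]
cell 0.78 [328.1 243.8] [539.81 210.04   6.  ]
   rect 0.86 [301. 221. 354. 318.]
cell_mark 0.61 [325.4 257.7] [536.92 207.86  38.  ]
   rect 0.94 [301. 224. 353. 316.]
cell_rack 0.57 [364.9 238.9] [575.76 213.08   0.  ]
   rect 0.64 [283. 187. 450. 295.]
ref_block 0.63 [407.9 234.5] [616.14 219.48   6.  ]
   rect 0.66 [389. 210. 441. 273.]
frost_a 0.92 [343.3 241.5] [554.39 212.38   6.  ]
frost_a 0.73 [310.3 246.4] [522.66 207.39   6.  ]
   rect 0.63 [341. 221. 358. 313.]
window_a 0.96 [329.6 265.2] [541.41 187.91   6.  ]
window_a 0.82 [326.  222.9] [537.7  230.89   6.  ]
   rect 0.91 [305. 222. 342. 266.]
```

View pics/w2.png

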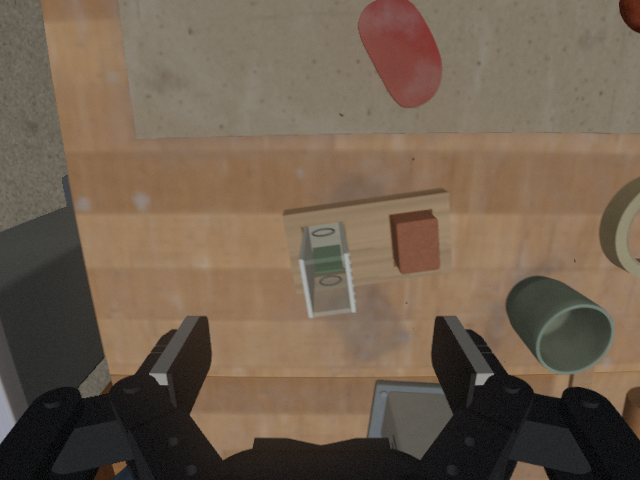

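The wrist view shows the cell at (328,265) with its near rim corners at (308,317) and (355,312). The clay is at (415,240), and the rack's far edge runs from (285,212) to (448,190). I'll zoom in for exact corners.

Run:
```python
import cv2
a=cv2.imread("pics/w2.png")[180:325,275:460]
cv2.imwrite("pics/w2c.png",cv2.resize(a,None,fx=4,fy=4,interpolation=cv2.INTER_CUBIC))
```

```text
(no output)
```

View pics/w2c.png

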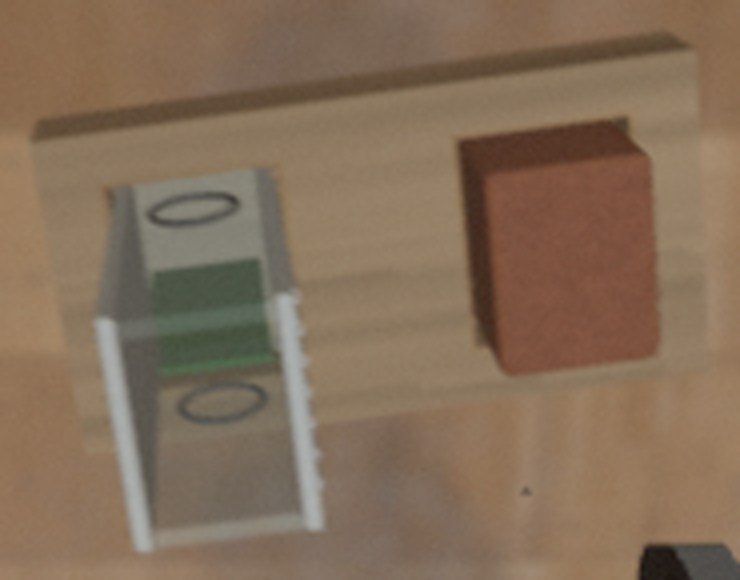

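In the crop, the rim corners are (96,318), (137,550), (298,290) and (323,528). The rack top corners are (33,140), (693,50), (88,452) and (710,362).

```bash
python3 - <<'E'
from h import *
m=r.camera_model("wrist")
f=lambda c,z:onz(m,[275+c[0]/4,180+c[1]/4],z)
ang=lambda d:np.degrees(np.arctan2(d[1],d[0]))
for cs,z in [([(96,318),(298,290),(323,528),(137,550)],101),([(33,140),(693,50),(710,362),(88,452)],22)]:
    q=np.array([f(c,z) for c in cs]);print(q.mean(0),[np.linalg.norm(q[i]-q[i-1]) for i in range(4)],ang(q[1]-q[0]),ang(q[2]-q[3]),ang(q[0]-q[3])-90,ang(q[1]-q[2])-90)
E
python3 - <<'E'
from h import *
E
```

```text
[536.49 212.71 101.  ] [np.float64(47.658803159565785), np.float64(36.65542803928363), np.float64(48.199549374612914), np.float64(35.52492174127702)] 8.675242765563967 7.826165960208368 8.626019855585056 7.277941021174428
[576.43 219.1   22.  ] [np.float64(78.3091718527276), np.float64(149.12392475818507), np.float64(76.05703215376133), np.float64(150.35356927022477)] 8.309873137487392 9.171593215742222 8.282463226284705 9.195200733552326
```

Call:
{"op": "drive_tool", "data": {
  "rows": "-38 -10 0 0 1;-38 -10 0 0 1;-38 -10 0 0 1;-38 -10 0 0 1;-38 -10 0 0 1;-38 -10 0 0 1;-38 -10 0 0 1;-38 -8 0 0 1;0 0 0 0 1"
}}

```text
time: 5.65
eef_pos: [452.6, -57.4, 221.9]
orientation: [0.708, 0.706, -0.001, 0.002]
force: [0.7, 0.7, 0.4]
grip_width: 85.3
finger_force: 0.0
```

```bash
python3 b.py w3 cap:0 reader:0 beam_mid:105 tile:0
python3 - <<'E'
import cv2
a=cv2.imread("pics/w3.png")
cv2.imwrite("pics/w3c.png",cv2.resize(a[180:320,245:395],None,fx=4,fy=4,interpolation=cv2.INTER_CUBIC))
E
```

```text
[452.57 -57.39 221.86] 89.82578124503493 [ 0. -0. -1.]
cam [453.86  23.62 363.72] [ 0.   -0.32 -0.95]
cap 0.87 [326.2 241.9] [459.07 -97.65   0.  ]
   rect 0.79 [310. 220. 345. 270.]
   rect 0.6 [423.  77. 638. 394.]
   rect 0.94 [422.  80. 640. 397.]
tile 0.86 [321.7 369.7] [ 454.35 -247.51    0.  ]
```

View pics/w3c.png

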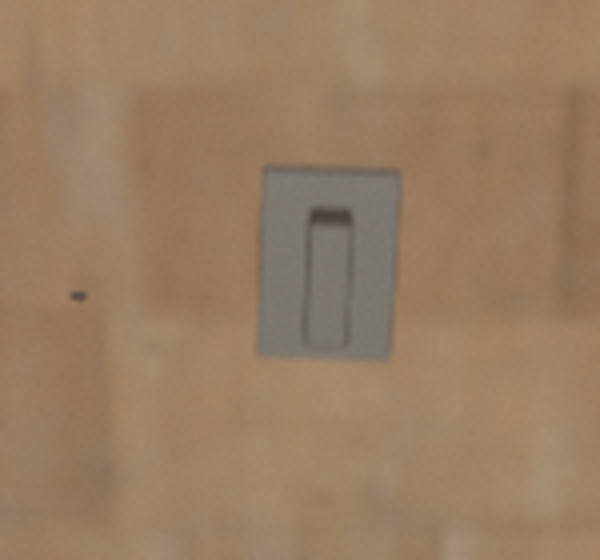

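Crop: the plate corners are (264,168), (400,171), (389,358) and (258,354), and the bar top spans x 303–352, y 222–348. The cap is turned slightly clockwise.

```bash
python3 - <<'E'
from h import *
m=r.camera_model("wrist")
f=lambda c,z:onz(m,[245+c[0]/4,180+c[1]/4],z)
ang=lambda d:np.degrees(np.arctan2(d[1],d[0]))
for cs,z in [([(264,168),(400,171),(389,358),(258,354)],18),([(310,222),(352,222),(347,348),(303,346)],32)]:
    q=np.array([f(c,z) for c in cs]);print(q.mean(0),[np.linalg.norm(q[i]-q[i-1]) for i in range(4)],ang(q[1]-q[0]),ang(q[2]-q[3]),ang(q[0]-q[3])-90,ang(q[1]-q[2])-90)
E
python3 - <<'E'
import cv2
a=cv2.imread("pics/w3.png")
cv2.imwrite("pics/w3d.png",cv2.resize(a[70:400,400:640],None,fx=1.8,fy=1.8,interpolation=cv2.INTER_CUBIC))
E
```

```text
[460.03 -87.72  18.  ] [np.float64(46.00405264381752), np.float64(31.224270924272428), np.float64(46.32532601902143), np.float64(31.30669119050078)] -0.9165004489402937 -1.5068594643077116 -1.8615682282944306 -1.7551183319739607
[459.88 -87.88  32.  ] [np.float64(29.726213847237606), np.float64(9.348630711082704), np.float64(30.190698616043257), np.float64(10.075464698764298)] 0.38793312080555664 -2.420922488462547 -2.6303451407958107 -1.2263382818860435
```

View pics/w3d.png

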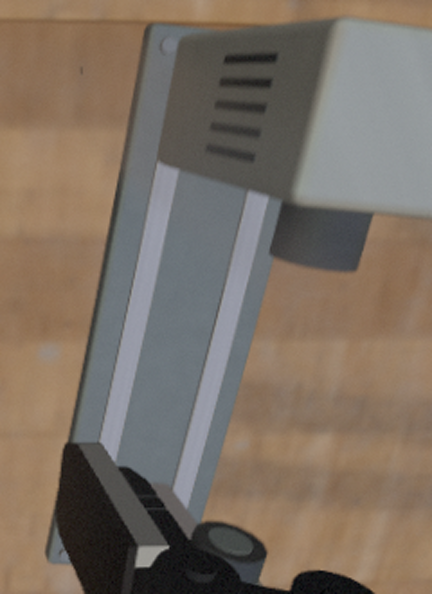

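The reader shows with its sensor housing at top right and its base's left edge running from (150,30) to (50,560); I'll measure it better later. Now I'll grasp the cap, centred at about (460, -88) with yaw -1.7°.

Call:
{"op": "drive_tool", "data": {
  "rows": "-15 4 30 1.5 1;-15 3.5 30 0 1;0 0 30 0 0.6;0 0 30 0 0.6;0 0 25 0 0.6;0 0 0 0 0.6;0 0 0 0 0.6"
}}

```text
time: 6.68
eef_pos: [459.5, -80.6, 75.6]
orientation: [0.715, 0.7, -0.001, -0.002]
force: [0.6, 0.0, -0.5]
grip_width: 51.4
finger_force: 0.0
```

```bash
python3 b.py w4 cap:0
```

```text
[459.47 -80.56  75.63] 88.7864431517069 [-0.  0. -1.]
cam [462.81  -0.22 217.85] [-0.01 -0.31 -0.95]
cap 0.86 [317.5 280. ] [458.03 -96.06   0.  ]
   rect 0.88 [291. 251. 349. 329.]
```

View pics/w4.png

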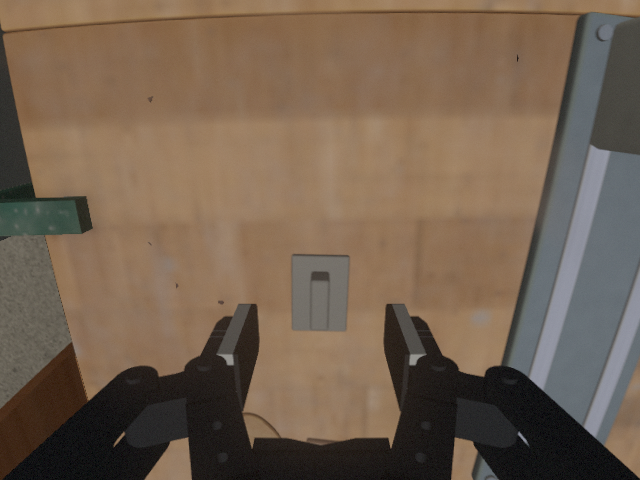

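The cap is clear at plate corners (292,254), (349,256), (347,331) and (291,330), with the open fingers on both sides.

Run:
```python
from h import *
m=r.camera_model("wrist");p,R=tool()
for cs,z in [([(292,254),(349,256),(347,331),(291,330)],18),([(311.5,279),(328,280),(328,330),(310,330)],32)]:
    q=np.array([onz(m,c,z) for c in cs]);print(q.mean(0),[np.linalg.norm(q[i]-q[i-1]) for i in range(4)],R.T@(q.mean(0)-p))
```

```text
[461.65 -99.16  18.  ] [np.float64(47.93359959315352), np.float64(31.476816632851655), np.float64(47.42540682763575), np.float64(33.175048554601005)] [-17.5    0.56  59.96]
[461.45 -99.02  32.  ] [np.float64(30.631504085823014), np.float64(8.677513527548347), np.float64(30.04677548528852), np.float64(9.91393486745608)] [-17.38   0.39  45.96]
```

```bash
sed -i 's/^m=r.camera_model.*$/m=r.camera_model("wrist");snap("wrist",sys.argv[1]);import pickle;pickle.dump(m,open(sys.argv[1]+".pkl","wb"));print("after",r.read_state()["eef_pos"])/' b.py
python3 - <<'E'
from h import *
m=r.camera_model("wrist");p,R=tool();print(p,-np.array(m["R"]).T@np.array(m["t"]))
Rct=np.array(m["R"])@R
def mk(cam,yaw):
    c,s=np.cos(np.radians(yaw)),np.sin(np.radians(yaw))
    T=np.array([[c,s,0],[s,-c,0],[0,0,-1.]]);Rc=Rct@T.T
    return dict(K=m["K"],k1=m["k1"],R=Rc,t=-Rc@np.array(cam))
ang=lambda d:np.degrees(np.arctan2(d[1],d[0]))
w2=mk([533.4,330.12,361.44],89.98);w3=mk([453.86,23.62,363.72],89.83);w4=mk([462.81,-.22,217.85],88.79)
f=lambda c,o:[o[0]+c[0]/4,o[1]+c[1]/4]
for n,mm,o,cs,z in [("cell",w2,(275,180),[(96,318),(298,290),(323,528),(137,550)],101),("rack",w2,(275,180),[(33,140),(693,50),(710,362),(88,452)],22),
 ("plate",w3,(245,180),[(264,168),(400,171),(389,358),(258,354)],18),("bar",w3,(245,180),[(310,222),(352,222),(347,348),(303,346)],32),
 ("plate4",w4,None,[(292,254),(349,256),(347,331),(291,330)],18),("bar4",w4,None,[(311.5,279),(328,280),(328,330),(310,330)],32)]:
    q=np.array([onz(mm,f(c,o) if o else c,z) for c in cs]);print(n,q.mean(0),[round(np.linalg.norm(q[i]-q[i-1]),1) for i in range(4)],ang(q[1]-q[0]),ang(q[2]-q[3]),ang(q[0]-q[3])-90,ang(q[1]-q[2])-90)
E
```

```text
[461.29 -81.57  77.94] [463.81  -0.84 219.96]
cell [538.87 210.11 101.  ] [np.float64(47.2), np.float64(36.3), np.float64(47.8), np.float64(35.2)] 8.409748910913697 7.5638898285955705 8.353811756428698 7.006025114353804
rack [578.54 216.01  22.  ] [np.float64(77.8), np.float64(148.1), np.float64(75.5), np.float64(149.3)] 8.04209338245875 8.907835882941956 8.010204620446572 8.923716383422459
plate [459.15 -94.62  18.  ] [np.float64(46.0), np.float64(31.2), np.float64(46.3), np.float64(31.3)] -1.4474457124977855 -2.0385949939546806 -2.3910267949331967 -2.284057613170347
bar [459.01 -94.77  32.  ] [np.float64(29.7), np.float64(9.4), np.float64(30.2), np.float64(10.1)] -0.14318264316224616 -2.9526529175815828 -3.1595963705446053 -1.755466611956976
plate4 [460.11 -97.18  18.  ] [np.float64(47.4), np.float64(31.1), np.float64(46.9), np.float64(32.8)] -3.3256020360641694 -2.3505463142345913 -3.296841992535491 -1.258822889791091
bar4 [459.96 -96.99  32.  ] [np.float64(30.3), np.float64(8.6), np.float64(29.7), np.float64(9.8)] -4.960179183373022 -1.1777227990885877 -3.195226862670836 -0.8408129137231697
```

Run:
```python
from h import *
for i in range(6):
    p,R=tool();m=r.camera_model("wrist");print(p,np.degrees(np.arctan2(R[1,0],R[0,0])),-np.array(m["R"]).T@np.array(m["t"]));im=r.read_camera("wrist")
    L=r.place_of("wrist","cap")
    if L: print("place",onz(m,L[0]["position"],0))
cv2.imwrite("pics/w5.png",im[:,:,::-1])
# grey plate segmentation: low saturation inside ROI
roi=im[240:345,275:365].astype(int);sat=roi.max(2)-roi.min(2)
mask=(sat<22).astype(np.uint8);n,lab,st,ce=cv2.connectedComponentsWithStats(mask)
k=1+np.argmax(st[1:,4]);c,_=cv2.findContours((lab==k).astype(np.uint8),0,1)
rect=cv2.minAreaRect(max(c,key=cv2.contourArea));b=cv2.boxPoints(rect)+[275,240];print(st[k],b)
q=np.array([onz(m,x,18) for x in b]);print(q,q.mean(0))
```

```text
[461.29 -81.57  77.94] 88.76728657379402 [463.81  -0.84 219.96]
place [458.49 -96.52   0.  ]
[461.25 -81.72  78.1 ] 88.75117350303064 [463.71  -0.96 220.1 ]
place [458.49 -95.21   0.  ]
[460.86 -81.7   77.78] 88.73144170521542 [463.47  -0.99 219.82]
place [459.94 -96.41   0.  ]
[460.5  -81.62  77.34] 88.72152083603228 [463.28  -0.99 219.41]
[460.24 -81.56  76.95] 88.7161967752303 [463.15  -0.98 219.05]
place [459.05 -95.14   0.  ]
[460.1  -81.51  76.67] 88.71413573027269 [463.08  -0.98 218.79]
place [460.22 -96.57   0.  ]
[  15   11   57   77 4162] [[288.42 326.24]
 [290.02 250.87]
 [346.25 252.07]
 [344.65 327.44]]
[[ 441.48 -118.83   18.  ]
 [ 444.67  -72.     18.  ]
 [ 475.39  -73.38   18.  ]
 [ 474.42 -120.35   18.  ]] [458.99 -96.14  18.  ]
```

Call:
{"op": "drive_tool", "data": {
  "rows": "-8 -0.5 10 0.7 0.5;-6.5 0 10 0 0.5;0 0 10 0 0.5;0 0 10 0 0.5;0 0 8 0 0.5;0 0 6 0 0.5;0 0 0 0 0.5;0 0 0 0 0.5;0 0 0 0 0.5"
}}

```text
time: 8.18
eef_pos: [459.2, -95.9, 22.5]
orientation: [0.719, 0.695, 0.0, 0.0]
force: [0.1, -0.2, -0.4]
grip_width: 42.9
finger_force: 0.0
```

Call:
{"op": "drive_tool", "data": {
  "rows": "0 0 1.5 0 0;0 0 0 0 0;0 0 0 0 0;0 0 0 0 0;0 0 0 0 0;0 0 0 0 0;0 0 0 0 0;0 0 0 0 0",
  "force": 30
}}

```text
time: 8.85
eef_pos: [459.3, -96.0, 21.2]
orientation: [0.719, 0.695, 0.0, 0.0]
force: [-0.1, 0.6, 3.8]
grip_width: 8.8
finger_force: 35.3
```

Call:
{"op": "drive_tool", "data": {
  "rows": "0 0 -10 0 0;0 0 -20 0 0;0 0 -30 0 0;0 0 -30 0 0;0 0 -30 0 0;0 0 -30 0 0;0 0 0 0 0;0 0 0 0 0"
}}

```text
time: 9.52
eef_pos: [460.0, -96.4, 173.0]
orientation: [0.719, 0.695, 0.001, 0.002]
force: [-1.3, 0.6, -0.9]
grip_width: 9.3
finger_force: 34.7
```

Call:
{"op": "drive_tool", "data": {
  "rows": "20 4 -5 0 0;38 7 -5 0 0;38 8 0 0 0;38 7 0 0 0;38 8 0 0 0;38 7 0 0 0;38 8 0 0 0;38 7 0 0 0;38 8 0 0 0;20 4 0 0 0"
}}

```text
time: 10.35
eef_pos: [538.5, 249.3, 179.2]
orientation: [0.718, 0.696, -0.001, -0.001]
force: [0.3, -0.8, 0.3]
grip_width: 8.7
finger_force: 34.7
```

Call:
{"op": "drive_tool", "data": {
  "rows": "0 0 0 -5.1 0;0 0 0 -5.1 0;0 0 0 0 0;0 0 0 0 0;0 0 0 0 0"
}}

```text
time: 10.77
eef_pos: [538.3, 245.0, 179.9]
orientation: [0.655, 0.755, -0.001, -0.001]
force: [-0.1, -0.3, -0.1]
grip_width: 8.7
finger_force: 34.7
```

```bash
python3 b.py w6 cell:6 cell_mark:38 cell_rack:0 ref_block:6 frost_a:6 cap:160
python3 - <<'E'
import cv2
a=cv2.imread("pics/w6.png")
cv2.imwrite("pics/w6c.png",cv2.resize(a[180:480,180:480],None,fx=2,fy=2,interpolation=cv2.INTER_CUBIC))
E
```

```text
[538.3  245.03 179.94] 98.08483757051522 [-0. -0. -1.]
after [538.53 244.95 180.24]
cam [528.49 324.84 322.04] [ 0.04 -0.31 -0.95]
cell 0.6 [313.8 255.2] [538.05 208.6    6.  ]
   rect 0.7 [286. 230. 340. 266.]
   rect 0.58 [283. 233. 340. 264.]
cell_rack 0.69 [333.7 255.5] [555.6  208.59   0.  ]
cell_rack 0.64 [357.4 252.6] [575.78 214.22   0.  ]
ref_block 0.82 [408.2 255.6] [618.98 219.79   6.  ]
   rect 0.74 [383. 233. 443. 301.]
frost_a 0.71 [298.5 258.2] [525.31 203.97   6.  ]
frost_a 0.63 [333.2 252.3] [554.22 213.6    6.  ]
   rect 0.56 [334. 235. 343. 264.]
cap 0.95 [319.8 298. ] [538.96 244.85 160.  ]
cap 0.49 [357.9 250. ] [552.3  270.41 160.  ]
   rect 0.78 [283. 261. 360. 366.]
```

View pics/w6c.png

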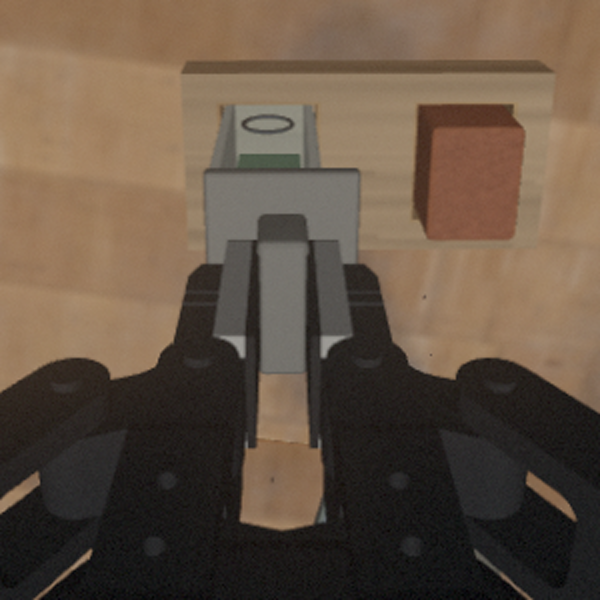

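The cap is held square in the fingers, with its plate's far edge from (205,170) to (358,170). The rack lies level in the image, its top corners at crop (182,73), (553,71), (188,248) and (541,247).

Run:
```python
from h import *
import pickle
m=pickle.load(open("w6.pkl","rb"));p=np.array([538.4,245.0,180.1]);a=np.radians(98.08)
R=np.array([[np.cos(a),np.sin(a),0],[np.sin(a),-np.cos(a),0],[0,0,-1]])
f=lambda c,z:onz(m,[180+c[0]/2,180+c[1]/2],z)
q=np.array([f(c,22) for c in [(182,73),(553,71),(541,247),(188,248)]]);e=q[1]-q[0];e2=q[2]-q[3]
y=[np.degrees(np.arctan2(v[1],v[0])) for v in (e,e2)];print("rack",q.mean(0),y,[np.linalg.norm(q[i]-q[i-1]) for i in range(4)])
th=np.radians(8.2);c=q.mean(0)-40*np.array([np.cos(th),np.sin(th),0]);print("pocket",c)
zp=p[2]-21.2+18
for k in [(205,170),(358,170)]: print("plate corner in tool",R.T@(f(k,zp)-p))
for k in [(258,372),(306,372),(308,240),(258,240)]: print("bar top in tool",R.T@(f(k,zp+14)-p))
for t in [(538.9,210.1),c[:2]]:
    print("move tool",R.T@(np.array([t[0],t[1],0])-[p[0],p[1],0]))
```

```text
rack [578.78 214.66  22.  ] [np.float64(8.518455322413411), np.float64(8.219327725631873)] [np.float64(77.33966857488653), np.float64(147.8418938917138), np.float64(78.17994045335693), np.float64(151.94632436392507)]
pocket [539.19 208.96  22.  ]
plate corner in tool [ 22.77 -14.3    3.2 ]
plate corner in tool [22.82 16.31  3.2 ]
bar top in tool [-14.97  -3.62 -10.8 ]
bar top in tool [-14.95   5.95 -10.8 ]
bar top in tool [ 14.33   5.99 -10.8 ]
bar top in tool [ 14.32  -3.33 -10.8 ]
move tool [-34.62  -4.41   0.  ]
move tool [-35.8   -4.28   0.  ]
```

Call:
{"op": "drive_tool", "data": {
  "rows": "-18 -3 0 0 0;-17 -2 10 0 0;0 0 15 0 0;0 0 15 0 0;0 0 12 0 0;0 0 0 0 0;0 0 0 0 0;0 0 0 0 0;0 0 0 0 0;0 0 0 0 0"
}}

```text
time: 12.25
eef_pos: [539.7, 210.4, 129.9]
orientation: [0.655, 0.756, 0.001, 0.001]
force: [-1.1, -0.9, -0.9]
grip_width: 8.9
finger_force: 34.7
```

Run:
```python
from h import *
p,R=tool();print(p,np.degrees(np.arctan2(R[1,0],R[0,0])))
im=snap("scene","s1");cv2.imwrite("pics/s1c.png",cv2.resize(im[240:400,250:400,::-1],None,fx=4,fy=3.75,interpolation=cv2.INTER_CUBIC))
```

```text
[539.68 210.37 129.91] 98.2294442315802
```

View pics/s1c.png

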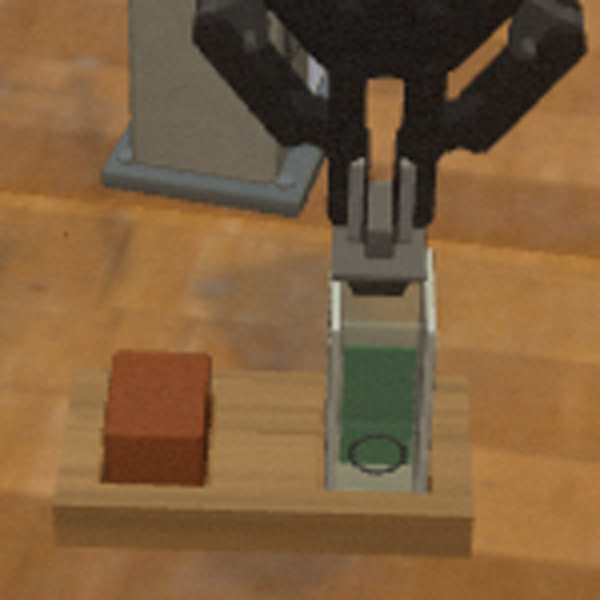

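The cap's plate is centred about 1.5 mm to the left (+x) of the cell's rim, matching my estimate. I'll correct that and go down.

Call:
{"op": "drive_tool", "data": {
  "rows": "0 -1.6 5 0 0;0 0 4 0 0;0 0 3 0 0;0 0 3 0 0;0 0 2 0 0;0 0 0 0 0;0 0 0 0 0;0 0 0 0 0"
}}

```text
time: 12.97
eef_pos: [537.6, 209.9, 112.0]
orientation: [0.655, 0.756, 0.0, 0.0]
force: [-0.4, 0.1, 0.0]
grip_width: 8.7
finger_force: 34.7
```

No contact yet. Seated should be at about 108.

Call:
{"op": "drive_tool", "data": {
  "rows": "0 0 2 0 0;0 0 2 0 0;0 0 1 0 0;0 0 0 0 0;0 0 0 0 0;0 0 0 0 0"
}}

```text
time: 13.47
eef_pos: [538.4, 210.1, 108.3]
orientation: [0.655, 0.756, 0.001, 0.001]
force: [-1.0, -0.1, 6.7]
grip_width: 8.9
finger_force: 35.6
```

Call:
{"op": "drive_tool", "data": {
  "rows": "0 0 1 0 0;0 0 0 0 0;0 0 -1 0 0.3;0 0 -1 0 0.5;0 0 0 0 0.5;0 0 0 0 0.5;0 0 -20 0 0.5;0 0 -30 0 1;0 0 -20 0 1;0 0 0 0 1"
}}

```text
time: 14.3
eef_pos: [540.3, 210.5, 181.8]
orientation: [0.655, 0.756, 0.003, 0.003]
force: [1.2, 0.1, 0.1]
grip_width: 77.3
finger_force: 0.0
```

Call:
{"op": "drive_tool", "data": {
  "rows": "35 0 -5 0 1;5 0 -5 0 1;0 0 0 0 1;0 0 0 0 1;0 0 0 0 1;0 0 0 0 1"
}}

```text
time: 14.8
eef_pos: [531.4, 248.6, 187.1]
orientation: [0.655, 0.756, -0.001, -0.0]
force: [0.6, 0.2, 0.4]
grip_width: 85.7
finger_force: 0.0
```

```bash
python3 b.py w7 cap:87 cell:6 frost_a:6 cell_mark:38 cell_rack:0
python3 - <<'E'
import cv2
a=cv2.imread("pics/w7.png")
cv2.imwrite("pics/w7c.png",cv2.resize(a[200:350,240:440],None,fx=4,fy=4,interpolation=cv2.INTER_CUBIC))
E
```

```text
[531.4  248.64 187.09] 98.17939043762067 [-0. -0. -1.]
after [531.53 248.64 187.24]
cam [521.39 328.47 329.18] [ 0.04 -0.31 -0.95]
cap 0.96 [319.2 296.1] [536.76 210.26  87.  ]
   rect 0.74 [299. 275. 348. 342.]
cell 0.83 [323.3 254.1] [539.7  211.78   6.  ]
   rect 0.76 [296. 234. 349. 341.]
frost_a 0.95 [304.2 257. ] [523.38 206.66   6.  ]
frost_a 0.71 [342.2 255.2] [556.36 213.15   6.  ]
   rect 0.9 [340. 236. 352. 299.]
cell_mark 0.51 [525.9 345.1] [727.42 164.11  38.  ]
   rect 0.59 [294. 237. 348. 333.]
cell_rack 0.89 [363.9 253.9] [576.12 215.03   0.  ]
   rect 0.85 [279. 211. 461. 308.]
```

View pics/w7c.png

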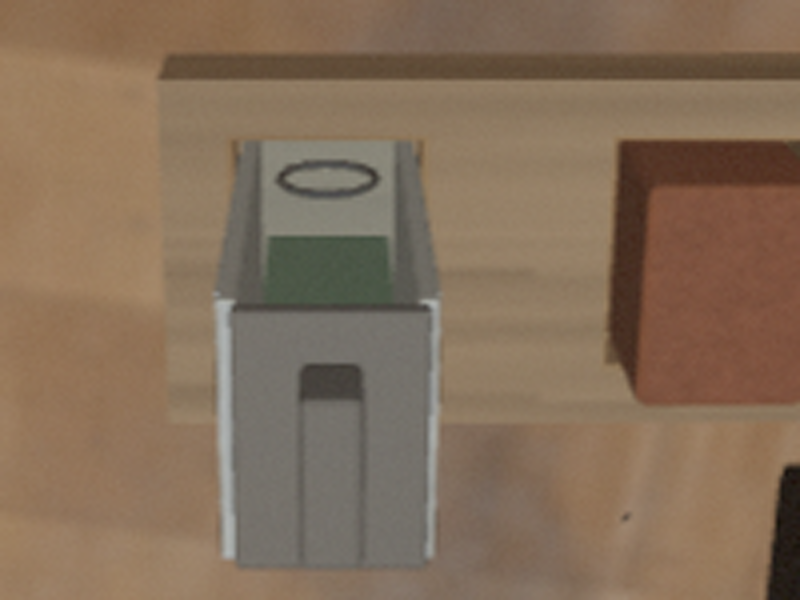

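The cap is seated: the plate is centred between the white frosted rims, its far edge at crop y≈308. Next I'll line up over the cell and grip the frosted faces.

Call:
{"op": "drive_tool", "data": {
  "rows": "-20 0.5 10 0 1;-19 0.7 15 0 1;0 0 15 0 1;0 0 8 0 1;0 0 0 0 1;0 0 0 0 1;0 0 0 0 1;0 0 0 0 1;0 0 0 0 1;0 0 0 0 1"
}}

```text
time: 16.18
eef_pos: [538.8, 211.4, 140.6]
orientation: [0.654, 0.756, 0.001, 0.0]
force: [0.7, -0.8, 0.2]
grip_width: 85.7
finger_force: 0.0
```

Call:
{"op": "drive_tool", "data": {
  "rows": "-1 -0.3 12 0 1;0 0 14 0 1;0 0 14 0 1;0 0 14 0 1;0 0 14 0 1;0 0 8 0 1;0 0 4 0 1;0 0 0 0 1;0 0 0 0 1;0 0 0 0 1"
}}

```text
time: 17.02
eef_pos: [539.0, 210.2, 60.8]
orientation: [0.655, 0.756, 0.001, 0.001]
force: [0.2, 0.7, 0.2]
grip_width: 85.1
finger_force: 0.0
```

Call:
{"op": "drive_tool", "data": {
  "rows": "0 0 0 0 0.5;0 0 0 0 0.5;0 0 0 0 0.5;0 0 0 0 0.4;0 0 0 0 0.35;0 0 0 0 0.3;0 0 0 0 0.2;0 0 0 0 0.1;0 0 0 0 0;0 0 0 0 0",
  "force": 40
}}

```text
time: 17.85
eef_pos: [538.3, 210.0, 60.3]
orientation: [0.655, 0.756, -0.0, -0.0]
force: [-1.4, -0.5, 5.4]
grip_width: 35.8
finger_force: 42.8
```

Call:
{"op": "drive_tool", "data": {
  "rows": "0 0 -5 0 0;0 0 -10 0 0;0 0 -15 0 0;0 0 -20 0 0;0 0 -20 0 0;0 0 -25 0 0;0 0 -25 0 0;0 0 -25 0 0;0 0 -15 0 0;0 0 0 0 0"
}}

```text
time: 18.68
eef_pos: [540.7, 210.6, 224.1]
orientation: [0.655, 0.756, 0.003, 0.003]
force: [2.0, 0.3, -2.5]
grip_width: 35.5
finger_force: 42.3
```

```bash
python3 b.py w8 cap:190 cell:150 cell_mark:150 reader:0 beam_mid:105
python3 - <<'E'
from h import *
p,R=tool();print("tool",p)
for th in ["cap","cell","cell_mark"]:
    v=[]
    for c in ["scene","top"]:
        m=r.camera_model(c);r.read_camera(c);L=r.place_of(c,th)
        if L: v.append(ray(m,L[0]["position"]))
    if len(v)>1:
        X,e=tri(v);print(th,X,e,R.T@(X-p))
E
```

```text
[540.73 210.57 224.09] 98.22680239477707 [ 0.01  0.   -1.  ]
after [539.45 210.3  221.89]
cam [529.19 290.07 366.25] [ 0.05 -0.31 -0.95]
cap 0.77 [324.  358.3] [549.95 168.6  190.  ]
   rect 0.9 [272. 321. 379. 443.]
cell 0.85 [319.5 272.1] [543.1  200.84 150.  ]
   rect 0.84 [263. 231. 381. 438.]
   rect 0.87 [260. 232. 381. 435.]
   rect 0.81 [371. 406. 442. 474.]
   rect 0.48 [373. 408. 448. 480.]
tool [538.15 209.99 219.3 ]
cap [539.08 210.56 253.11] [np.float64(3.4250843414105407), np.float64(3.4250843414106416)] [  0.43   0.97 -33.81]
cell [535.27 205.98 172.63] [np.float64(0.27949201359171844), np.float64(0.2794920135914544)] [-3.56 -3.36 46.68]
cell_mark [537.28 204.37 195.69] [np.float64(1.783742311018287), np.float64(1.783742311018434)] [-5.44 -1.63 23.61]
```

```bash
cat > c.py <<'E'
from h import *
m=r.camera_model("wrist");p,R=tool();Rct=np.array(m["R"])@R
def mk(cam,yaw):
    c,s=np.cos(np.radians(yaw)),np.sin(np.radians(yaw))
    Rc=Rct@np.array([[c,s,0],[s,-c,0],[0,0,-1.]]).T
    return dict(K=m["K"],k1=m["k1"],R=Rc,t=-Rc@np.array(cam))
w3=mk([453.86,23.62,363.72],89.83)
f=lambda x,y:onz(w3,[400+x/1.8,70+y/1.8],15)
for a,b in [((150,28),(48,560)),((158,162),(100,445)),((268,195),(195,510))]:
    A,B=f(*a),f(*b);d=A-B;d/=np.linalg.norm(d);yaw=np.degrees(np.arctan2(d[1],d[0]))-90
    print(A,B,np.linalg.norm(A-B),"yaw",yaw,"origin if left edge",(A+B)/2+45*np.array([d[1],-d[0],0]))
E
python3 c.py
```

```text
[591.56  47.83  15.  ] [ 567.67 -250.53   15.  ] 299.31588682598226 yaw -4.576775757581387 origin if left edge [ 624.47 -104.94   15.  ]
[602.65 -14.79  15.  ] [ 590.17 -172.38   15.  ] 158.08699148157848 yaw -4.525996241915848 origin if left edge [641.27 -97.14  15.  ]
[662.16 -30.7   15.  ] [ 652.59 -216.75   15.  ] 186.29804537679115 yaw -2.9433104944080384 origin if left edge [ 702.32 -126.04   15.  ]
```

Call:
{"op": "drive_tool", "data": {
  "rows": "-30 -10 5 0 0;-38 -8 0 0 0;-38 -8 0 0 0;-38 -8 0 0 0;-38 -8 0 0 0;-38 -5 0 0 0;-20 0 0 0 0;0 0 0 0 0;0 0 0 0 0;0 0 0 0 0"
}}

```text
time: 20.67
eef_pos: [525.9, -33.7, 214.9]
orientation: [0.655, 0.756, 0.0, -0.0]
force: [1.1, 0.3, -3.0]
grip_width: 35.5
finger_force: 42.2
```

```bash
python3 b.py w9 reader:0 beam_mid:105
```

```text
[525.85 -33.73 214.92] 98.19784446013419 [-0.  0. -1.]
after [525.77 -33.21 214.9 ]
cam [515.63  45.89 357.12] [ 0.04 -0.31 -0.95]
reader 0.81 [404.6 287.6] [ 622.5  -106.27    0.  ]
   rect 0.8 [364. 124. 575. 435.]
beam_mid 0.9 [433.6 347.6] [ 623.63 -107.24  105.  ]
   rect 0.82 [367. 126. 576. 439.]
```

Call:
{"op": "drive_tool", "data": {
  "rows": "0 0 0 6.4 0;0 0 0 6.3 0;0 20 0 0 0;0 20 0 0 0;0 0 0 0 0;0 0 0 0 0;0 0 0 0 0;0 0 0 0 0"
}}

```text
time: 21.58
eef_pos: [564.9, -36.7, 214.7]
orientation: [0.734, 0.679, -0.001, -0.001]
force: [-0.0, 0.4, -2.0]
grip_width: 35.6
finger_force: 42.1
```

```bash
python3 b.py w10 reader:0 beam_mid:105
python3 - <<'E'
from h import *
import pickle
m=pickle.load(open("w10.pkl","rb"));g=cv2.imread("pics/w10.png",0)
L=cv2.createLineSegmentDetector().detect(g)[0][:,0]
for s in L:
    if np.hypot(s[2]-s[0],s[3]-s[1])<45: continue
    if (s[0]+s[2])/2<320: continue
    A,B=onz(m,s[:2],15),onz(m,s[2:],15)
    if B[1]>A[1]: A,B=B,A
    d=A-B;y=np.degrees(np.arctan2(d[1],d[0]))-90
    if abs(y)<25: print(np.round(s),"z15:",A[:2],B[:2],"yaw",round(y,2),"x at y=-107: %.1f"%(A[0]+(-107-A[1])*d[0]/d[1]))
E
```

```text
[564.89 -36.68 214.66] 85.55783576253995 [-0.  0. -1.]
after [565.   -36.8  214.78]
cam [572.61  43.56 356.81] [-0.03 -0.31 -0.95]
reader 0.58 [385.1 271.9] [ 623.82 -109.64    0.  ]
   rect 0.67 [341. 102. 495. 457.]
beam_mid 0.79 [408.9 323.3] [ 625.32 -106.83  105.  ]
   rect 0.71 [340. 107. 498. 458.]
[589. 324. 592. 264.] z15: [ 824.3  -111.68] [ 831.09 -178.9 ] yaw 5.77 x at y=-107: 823.8
[593. 266. 598.  46.] z15: [805.41  84.48] [ 825.49 -113.22] yaw 5.8 x at y=-107: 824.9
[599. 221. 592. 343.] z15: [824.83 -67.64] [ 838.26 -201.99] yaw 5.71 x at y=-107: 828.8
[603.  43. 599. 222.] z15: [809.49  86.33] [825.35 -68.96] yaw 5.83 x at y=-107: 829.2
[412. 249. 406. 316.] z15: [647.41 -82.5 ] [ 641.77 -151.8 ] yaw -4.65 x at y=-107: 645.4
[415. 343. 424. 251.] z15: [658.68 -84.57] [ 650.86 -184.17] yaw -4.49 x at y=-107: 656.9
[382. 112. 377. 213.] z15: [623.24  41.71] [616.12 -45.29] yaw -4.68 x at y=-107: 611.1
[370. 278. 373. 212.] z15: [611.98 -43.83] [ 606.89 -108.44] yaw -4.5 x at y=-107: 607.0
[361. 187. 359. 247.] z15: [602.11 -20.34] [597.68 -76.2 ] yaw -4.54 x at y=-107: 595.2
[359. 179. 361. 113.] z15: [605.35  41.99] [600.72 -13.59] yaw -4.76 x at y=-107: 592.9
[342. 232. 345. 107.] z15: [592.28  48.  ] [583.69 -60.57] yaw -4.52 x at y=-107: 580.0
[345. 388. 345. 437.] z15: [ 576.13 -234.01] [ 572.33 -301.54] yaw -3.21 x at y=-107: 583.3
[342. 438. 342. 388.] z15: [ 573.3  -233.79] [ 568.94 -303.14] yaw -3.6 x at y=-107: 581.3
[347. 108. 347. 153.] z15: [594.21  46.86] [591.47   9.86] yaw -4.24 x at y=-107: 582.8
[485. 209. 496. 114.] z15: [720.08  33.42] [713.8  -49.06] yaw -4.35 x at y=-107: 709.4
```

Call:
{"op": "drive_tool", "data": {
  "rows": "-15 15 0 0.1 0;-20 20 0 0 0;-20 20 0 0 0;-10.8 10.4 0 0 0;0 0 0 0 0;0 0 0 0 0;0 0 0 0 0;0 0 0 0 0;0 0 0 0 0;0 0 0 0 0"
}}

```text
time: 22.67
eef_pos: [625.5, -107.3, 215.1]
orientation: [0.735, 0.679, -0.0, -0.0]
force: [0.0, -0.3, -1.2]
grip_width: 35.3
finger_force: 42.1
```

```bash
cat > d.py <<'E'
from h import *
import time
P={}
for k in range(3):
  for c in ["scene","top","wrist"]:
    m=r.camera_model(c);r.read_camera(c)
    for th in ["beam_mid","cell_mark","cell"]+(["reader"] if k==0 else []):
        L=r.place_of(c,th)
        if L: P.setdefault(th,{}).setdefault(c,[]).append((np.round(L[0]["position"],1),round(L[0]["score"],2)));P.setdefault(th+"_r",[]).append(ray(m,L[0]["position"]))
p,R=tool();print("tool",p,np.degrees(np.arctan2(R[1,0],R[0,0])),R[:,2])
for k,v in P.items():
    if k.endswith("_r"):
        if len(v)>1: print(k,*tri(v))
    else: print(k,v)
E
python3 d.py
```

```text
tool [ 625.97 -108.15  214.95] 85.41871588247476 [-0. -0. -1.]
beam_mid {'scene': [(array([320.6, 196.2]), 0.79), (array([320.1, 199. ]), 0.56), (array([319.8, 196.2]), 0.61)], 'top': [(array([204.1, 234.2]), 0.34), (array([360.1, 239.7]), 0.51)], 'wrist': [(array([318.8, 236.8]), 0.91), (array([317.5, 239. ]), 0.95), (array([321. , 236.7]), 0.7)]}
beam_mid_r [614.11 -14.47 204.01] [np.float64(35.99484028257353), np.float64(190.63284189888563), np.float64(60.60130517998286), np.float64(40.49184319308369), np.float64(61.194112991372904), np.float64(35.919369440130424), np.float64(71.42739515533988), np.float64(60.81718325786918)]
cell_mark {'scene': [(array([314.7, 370.3]), 0.72), (array([322.5, 157.6]), 0.93), (array([320. , 156.7]), 0.89)], 'wrist': [(array([170.1, 343.9]), 0.3), (array([323.8, 270.8]), 0.48)]}
cell_mark_r [603.   -20.69 166.44] [np.float64(289.57020475883985), np.float64(111.32801768460513), np.float64(59.19605949173212), np.float64(61.18287609346936), np.float64(83.79350372533806)]
cell {'scene': [(array([321.2, 156.7]), 0.69), (array([323. , 170.2]), 0.73), (array([318.3, 170.2]), 0.8)], 'wrist': [(array([320., 273.]), 0.56), (array([320.2, 269.4]), 0.82), (array([322.4, 272.1]), 0.79)]}
cell_r [ 626.81 -103.24  175.36] [np.float64(15.87543162734252), np.float64(0.7788162654055875), np.float64(9.222339332427563), np.float64(1.2122038055191502), np.float64(8.807811179436628), np.float64(1.5731774628779438)]
reader {'scene': [(array([321.8, 248.2]), 0.69)], 'top': [(array([358.4, 241.2]), 0.94)], 'wrist': [(array([318.5, 202.7]), 0.9)]}
reader_r [ 622.29 -108.95   -4.66] [np.float64(0.6179397826338904), np.float64(2.991475280739891), np.float64(2.9277354232738864)]
```

Call:
{"op": "drive_tool", "data": {
  "rows": "0 -0.5 10 0 0;0 0 12 0 0;0 0 14 0 0;0 0 14 0 0;0 0 12 0 0;0 0 10 0 0;0 0 8 0 0;0 0 5 0 0;0 0 2.5 0 0;0 0 0 0 0"
}}

```text
time: 25.45
eef_pos: [625.4, -108.0, 127.0]
orientation: [0.735, 0.678, -0.0, -0.0]
force: [0.4, 0.1, -2.1]
grip_width: 36.1
finger_force: 42.2
```

Call:
{"op": "drive_tool", "data": {
  "rows": "0 0 0 0 0;0 0 0 0 0;0 0 0 0 0;0 0 0 0 0;0 0 0 0 0;0 0 0 0 0"
}}

```text
time: 25.95
eef_pos: [625.6, -108.1, 127.8]
orientation: [0.735, 0.678, 0.0, 0.0]
force: [-0.4, 0.3, -1.8]
grip_width: 35.7
finger_force: 42.2
```

```bash
python3 d.py
python3 - <<'E'
from h import *
p,R=tool();print(p, r.read_state()["force"])
m=r.camera_model("scene")
print("scene proj of expected mark, beam", proj(m,p-[0,0,22]),proj(m,[625.2,-107.5,105]))
for th in ["cap","cell","cell_mark"]:
    print(th,[(x["rect"],x["score"]) for x in r.look_for("scene",th)[:1]])
E
```

```text
tool [ 625.5  -108.07  127.49] 85.4178107708043 [ 0.  0. -1.]
beam_mid {'scene': [(array([321.3, 197.4]), 0.94), (array([323.4, 198.5]), 0.96), (array([319.6, 198.9]), 0.86)]}
beam_mid_r [463.69 866.91 656.2 ] [np.float64(8.88529227742728e-12), np.float64(1.976853672766097e-11), np.float64(1.9481530838723502e-11)]
cell_mark {'scene': [(array([320. , 200.8]), 0.73), (array([322.3, 198.8]), 0.91), (array([321.7, 198.5]), 0.89)]}
cell_mark_r [463.69 866.91 656.2 ] [np.float64(7.75328719132221e-12), np.float64(4.388289712158671e-12), np.float64(3.682342721852448e-12)]
cell {'scene': [(array([318.3, 210.3]), 0.84), (array([320.9, 213.2]), 0.6)], 'wrist': [(array([319.6, 270.2]), 0.63), (array([321.8, 271.2]), 0.65), (array([317.4, 273.4]), 0.63)], 'top': [(array([241.9, 174.8]), 0.46)]}
cell_r [633.78   7.2  207.69] [np.float64(57.69360416431242), np.float64(55.91754498203874), np.float64(63.61037359542602), np.float64(56.05109849245515), np.float64(130.19157184088982), np.float64(56.2778112558898)]
reader {'scene': [(array([290.6, 365.1]), 0.71)], 'wrist': [(array([315.6, 232.3]), 0.84)]}
reader_r [ 657.35 -208.19 -402.  ] [np.float64(53.81531593473961), np.float64(53.815315934739644)]
[ 625.5  -108.07  127.49] [ 0.3  -0.13 -3.14]
scene proj of expected mark, beam [np.float64(321.0081950048052), np.float64(198.8959393033236)] [np.float64(321.10880545832384), np.float64(199.29213265456664)]
cap [([312.1, 157.6, 328.4, 174.7], 0.47)]
cell [([307.2, 170.6, 336.1, 216.2], 0.69)]
cell_mark [([308.8, 171.1, 336.1, 218.0], 0.96)]
```

```bash
python3 -c "
from rig import r
print(r.sign_off())"
```

```text
the job is handed in; nothing more can be done
None
```

The job is handed in, but `sign_off` returned no verdict. The cap is seated, and the capped cell is held by its frosted faces in the reader's light path, with its ring-mark point within about 2 pixels of the beam midpoint in the scene camera.

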